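# Scooter brake lever stop check

## Task

Check the brake lever on the scooter handlebar held in the bench stand: without grasping anything, push the lever in towards the rubber grip with the outside of your fingers until it comes to its stop, which is short of the grip, and hold it there for two seconds without forcing it and without touching the grip. Then let the lever spring fully out and push the green button all the way down and let go of it, to log the check; do not push the red button. Leave the loose things on the bench where they are.

Things in the scene. Friction and masses are not known exactly. Their poses are not given: they have to be found in the camera images.
- stand: half a scooter handlebar in a blue bench stand fixed to the table. Origin on the table under the 22 mm bar, which runs level along the stand's y (-150 to +127 mm), axis 120 mm up. Post, 110 mm square foot and dark clamp block (top 143 mm) at y -110 mm. The lever is on the bar's -x side at the same height and is pushed to +x. Above 40 mm the space outside the lever is free.
- grip: black rubber hand grip on the handlebar, 30 mm diameter with ribs and a 38 mm flange, 128 mm long. Origin on its axis at the end near the clamp; it runs along its own y. Not to be touched
- lever_pivot (a point): centre of the brake lever's upright hinge pin, at (-40, -50, 120) mm in the stand's frame
- lever_pad (a point): point to push, on the outer face of the lever blade at mid height, 110 mm along the blade from the pin; moves with the lever. Aluminium blade 9 mm thick, 16 mm tall (112 to 128 mm above the table), with an 18 mm ball end 145 mm from the pin. At rest it slants 0.368 rad outwards from the bar. Site +x is square to the blade, in towards the grip; +y runs along it to the ball
- brake_lever (a joint): lever angle in rad: 0 = sprung fully out, grows as it is pushed in, 0.32 = hard stop, where a gap of about 20 mm is left to the grip. Swings level, clockwise seen from above. Return spring: about 3 N at the pad at rest, 8 N just before the stop; springs back by itself
- green_button_top (a point): centre of the top face of the green push button (36 mm diameter, travel 6 mm straight down, about 5 N fully down), on a grey box 85 x 85 x 40 mm fixed to the table
- green_button (a joint): how far the green button is down, m: 0 = up, 0.006 = fully down; springs back
- red_button_top (a point): centre of the top face of the red push button, the same in all but colour. Not to be pushed
- red_button (a joint): how far the red button is down, m
- spool: loose blue spool of metal wire, 52 mm diameter, 40 mm high, standing behind the handlebar; origin at the centre of its underside
- case: loose black open plastic case, 70 x 90 x 25 mm, standing before the lever; origin at the centre of its underside
- screwdriver: loose screwdriver with yellow handle, lying
- jar: loose small jar, 54 mm diameter, 70 mm high; origin at the centre of its underside
- meter: loose yellow multimeter, 140 x 75 x 35 mm, lying; origin at the centre of its underside
- wrench: loose steel wrench, lying
- cup: loose white mug, 72 mm diameter, 85 mm high; origin at the centre of its underside

How it is judged:
On the way, in this order (a step that is already met when the one before it is completed fails the run):
1. the lever is pushed in to its stop by fingers that stay on its outer side (not pinching it) and held there for at least 1.5 s (value of joint brake_lever above 0.29 rad and contact force between the fingers and brake_lever above 1 N and x of the grasp point in the frame of lever_pad below 0.002 m), for 1.5 s.
2. the lever has sprung fully out, free of the fingers (value of joint brake_lever below 0.03 rad and contact force between the fingers and brake_lever below 0.5 N), for 0.1 s.
3. the green button is pushed down with the fingers (value of joint green_button above 0.0045 m and contact force between the fingers and green_button above 0.5 N), for 0.05 s.
At the end, for the whole second after the job is handed in: after the check was made and logged: lever out again (within 0.03 rad), both buttons up (within 1.5 mm), and every loose thing within 20 mm of where it was (value of joint brake_lever below 0.03 rad and value of joint each of green_button, red_button below 0.0015 m and distance of each of spool, case, screwdriver, jar, meter, wrench, cup from where it was at the start of the episode below 0.02 m); the robot touches nothing.
It fails at once if the red button is pushed (value of joint red_button above 0.003 m).
It fails at once if the lever is forced (over 60 N on it) (contact force between the fingers and brake_lever above 60 N).
It fails at once if the fingers press on the rubber grip (contact force between the fingers and grip above 2 N).
It fails at once if a loose thing lying about is shifted by more than 20 mm or lifted (distance of any of spool, case, screwdriver, jar, meter, wrench, cup from where it was at the start of the episode above 0.02 m).
It also fails if it takes over 48 s, if anything falls off the work surface, if the arm or the gripper's body presses on something with over 40 N, if the wrist force passes 120 N, or if a joint passes its speed limit or range.

## Robot

A 6-joint arm with a two-finger parallel gripper is mounted at the origin on the work surface. World frame = base frame: x ahead of the robot, y to its left, z up, the work surface at z = 0. Lengths are in m, angles in rad, forces in N, time in s.
With the tool pointing down it reaches from about 0.3 to 0.875 m from the base axis. Payload 4.2 kg.
Tool frame: the origin (TCP) lies at the very end of the fingers, on their centre line; the grasp point (between the pads) lies manip.hold_point_z behind it (manip.hold_point_z is the distance from the TCP to the grasp point, in m); z points along the fingers, y is the direction in which the jaws open and shut (so a half turn about z gives the same grasp; the last joint's range is limited). The gripper opens to 85 mm and grips with 20 to 120 N. Pads are 22 mm wide; open, the fingers measure 114 mm over their backs; the gripper's body (76 mm by 85 mm) begins 54 mm behind the grasp point. The pads swing forward as they close: fully open they stand 13 mm farther back than shut.
Start: joints at [-1.294, 0.32, 1.565, -0, 1.257, -0.02], TCP at [0.168, -0.55, 0.203] pointing down, gripper open.
Joint ranges: [-3.11, 3.11], [-0.84, 2.01], [0.21, 2.61], [-1.34, 4.49], [0.05, 2.63], [-2.56, 2.56]. Speed limits (rad/s): [2.57, 2.57, 3.14, 3.14, 3.14, 3.14].

## Interface

Orientations are given as a unit quaternion [w, x, y, z].
In Python, from cell import manip gives the robot as it stands. The module is installed in compiled form; this text tells all that it offers.
- The arm moves only by the tool jog_arm, never from a script. Its argument "commands" is text: rows parted by semicolons, each of 7 numbers parted by spaces: the shift along the tool's x, y, z in units of 0.025 m (1.0 is 0.025 m), then the turn, a rotation vector about the tool's x, y, z in units of 45 degrees (1.0 is 45 degrees), then the gripper's target within -1 to 1 (fully open at 1, half-way at 0, shut at -1). In form: tx ty tz wx wy wz fingers; .... A call has exactly 10 rows; each row shifts and turns the pose as measured when the row begins, along the tool's axes as they then stand; what a row does not reach is not made up. A row lasts 1/12 s, in which the tool goes at most 41.7 mm and 7.16 degrees, less where a joint would pass 70% of its speed; a pose out of reach is approached as far as the arm can. A call with a number of a shift or a turn outside -1 to 1 is refused whole. A call with a gripper value outside its range is refused whole. The fingers move at their own pace and stop on an object; "squeeze" is the grip in N (left out, the last holds). Time passes only in rows, so rows that do not move let the fingers close, or fill a call up. It gives the time, the measured TCP pose, the force and the opening at its end, in the units of the state.
- manip.get_state(): the state, without advancing time (a new reading comes with each control period).
- manip.grab_frame(name): name is "side" or "top" or "wrist"; returns a dict with "frame" (420x560x3 uint8, red, green, blue), "vfov" (degrees; the focal length in pixels is half the picture's height over the tangent of half this angle, whatever the lens; pixels are square), "cx", "cy" (the principal point, pixels), "dist" ([k1, k2, p1, p2, k3] as OpenCV has them; the pictures are not rectified), "R" (3x3) and "t" (3): a world point X has camera coordinates R X + t. Camera axes: x right, y down, z forward; pixel columns grow to the right and rows downward; lengths in m; the calibration is good to about 2 mm. A picture is of the moment at which its call begins. There is no depth.
- manip.hand_in(): hands the job in, once; it reports no verdict.
Trained networks look in a picture, given as the dict that the camera call returned (one of the last four; its "shot" number tells which), for a name from the list of things; names that differ only in an ending like _2 or _b are one class to them, and where a whole thing is asked for, a point or a joint stands for the part that bears it (a point fixed in the world has none). Each returns a list of dicts, best first, with "conf" (0 to 1); they miss things now and then, are a little off and sometimes report something else, mostly with a low value. They report only what shows in the picture. A call takes as long as a camera call.
- manip.silhouettes(picture, label): "region" (420x560 bool, what is visible of it) and "bbox" ([left, top, right, bottom] as shares, 0 to 1, of the picture: columns of its width, rows of its height, round what is visible of it).
- manip.spot_point(picture, label): "position" ([column, row] as shares, 0 to 1, of the picture: columns of its width, rows of its height: a listed point, or the origin of a listed thing).
The state is a dict: "clock": time; "q": joint angles; "qvel": joint speeds; "joint_efforts": joint torques, N m; "ee_pos": TCP position; "tcp_rot": TCP orientation; "contact_force": force on the tool from outside, world axes, zero at the start; "torque": the same for the moment, N m; "opening": finger opening in m.
Only numpy, scipy, OpenCV 4.12 (cv2) and the standard library are available. Lean on these libraries where they do the work, as an engineer would, in place of code of your own. Each camera call takes 0.05 s, during which the arm holds its last target. There are 200 camera calls.

## Working session

There is one attempt and no reset: what is moved stays moved. The work goes in short steps, Python scripts to look and compute and a tool call to move; the robot and the scene stay as the last step left them, time stands still between calls to the robot, and variables do not carry over. Pictures are saved under pics/ and viewed, about 8 in all and at most 12, crops included, and the job is handed in when it is done.

Besides the shell and the picture viewer there is one more tool, called after "Request:" in YAML: its name, and indented under it one key for each argument. jog_arm: Moves the arm, as the interface text tells. Shifts and turns lie within -1 to 1; 1 stands for 0.025 m of shift or 45 degrees of turn. Its arguments: {"type":"object","properties":{"commands":{"type":"string"},"squeeze":{"type":"number"}},"required":["commands"]}

```bash
mkdir -p pics; cat > h.py <<'E'
import numpy as np, cv2
from cell import manip
from scipy.optimize import least_squares
def cam(n):
    p=manip.grab_frame(n); f=p["frame"].shape[0]/2/np.tan(np.radians(p["vfov"])/2)
    p["K"]=np.array([[f,0,p["cx"]],[0,f,p["cy"]],[0,0,1]]); return p
def proj(p,X):
    r,_=cv2.Rodrigues(np.array(p["R"])); return cv2.projectPoints(np.array(X,float).reshape(-1,1,3),r,np.array(p["t"],float),p["K"],np.array(p["dist"],float))[0].reshape(-1,2)
def ray(p,uv):
    n=cv2.undistortPoints(np.array(uv,float).reshape(1,1,2),p["K"],np.array(p["dist"],float)).ravel()
    R=np.array(p["R"]); return -R.T@np.array(p["t"]), R.T@np.array([n[0],n[1],1])
def atz(p,uv,z):
    c,d=ray(p,uv); return c+d*(z-c[2])/d[2]
def spot(p,l):
    r=manip.spot_point(p,l); return [(np.array(a["position"])*[560,420],a["conf"]) for a in r]
def tri(obs):
    A=0;b=0
    for p,uv in obs:
        c,d=ray(p,uv); d/=np.linalg.norm(d); M=np.eye(3)-np.outer(d,d); A=A+M; b=b+M@c
    return np.linalg.solve(A,b)
E
python3 - <<'E'
from h import *
np.set_printoptions(precision=3,suppress=True)
s=manip.get_state(); print(s["clock"],s["ee_pos"],s["tcp_rot"],s["opening"],s["contact_force"],manip.hold_point_z)
P={n:cam(n) for n in("side","top")}
for n in P: cv2.imwrite(f"pics/{n}0.png",P[n]["frame"][:,:,::-1]); print(n,-np.array(P[n]["R"]).T@P[n]["t"])
Z=dict(stand=0,grip=.12,lever_pivot=.12,lever_pad=.12,green_button_top=None,red_button_top=None,spool=0,case=0,screwdriver=.015,jar=0,meter=0,wrench=.005,cup=0)
for l,z in Z.items():
    o={n:spot(P[n],l) for n in P}
    for n in o:
        for uv,c in o[n][:2]: print(l,n,uv,round(c,2),atz(P[n],uv,.045 if z is None else z))
    if all(o.values()): print("   tri",tri([(P[n],o[n][0][0]) for n in P]))
E
```

```text
0.0 [ 0.168 -0.549  0.202] [-0.001  0.989  0.148 -0.   ] 0.08528888791301951 [ 0.023 -0.293  0.073] 0.0187
side [ 0.435 -1.122  1.152]
top [0.247 0.052 1.346]
stand side [278.208 212.1  ] 0.91 [0.561 0.128 0.   ]
stand top [252.784 189.42 ] 0.88 [0.574 0.13  0.   ]
stand top [146.776 253.512] 0.37 [0.404 0.427 0.   ]
   tri [0.567 0.129 0.001]
grip side [282.128 188.202] 0.76 [0.572 0.113 0.12 ]
grip top [251.328 178.584] 0.89 [0.573 0.126 0.12 ]
   tri [0.575 0.127 0.109]
lever_pivot side [265.608 193.788] 0.72 [0.516 0.09  0.12 ]
lever_pivot top [267.792 200.214] 0.92 [0.515 0.086 0.12 ]
lever_pivot top [390.712 156.996] 0.57 [ 0.617 -0.236  0.12 ]
   tri [0.515 0.086 0.123]
lever_pad side [255.472 174.594] 0.53 [0.489 0.194 0.12 ]
lever_pad top [225.904 205.716] 0.82 [0.505 0.192 0.12 ]
   tri [0.496 0.191 0.125]
green_button_top side [314.888 283.08 ] 0.44 [ 0.634 -0.233  0.045]
green_button_top side [280.672 155.484] 0.18 [0.597 0.4   0.045]
green_button_top top [391.216 159.6  ] 0.53 [ 0.632 -0.255  0.045]
green_button_top top [264.712 198.786] 0.35 [0.535 0.096 0.045]
   tri [
[... 667 characters left out ...]
46 -0.386  0.015]
   tri [ 0.347 -0.391 -0.001]
jar side [284.2   343.014] 0.78 [ 0.528 -0.396  0.   ]
jar top [433.776 197.82 ] 0.61 [ 0.53  -0.377  0.   ]
   tri [ 0.532 -0.383 -0.019]
meter side [330.288 334.782] 0.79 [ 0.657 -0.381  0.   ]
meter top [429.576 151.494] 0.8 [ 0.666 -0.379  0.   ]
   tri [ 0.662 -0.379 -0.001]
wrench side [234.024 160.986] 0.56 [0.416 0.434 0.005]
wrench top [143.976 252.588] 0.93 [0.407 0.434 0.005]
wrench top [137.704 184.884] 0.53 [0.599 0.455 0.005]
   tri [0.411 0.435 0.004]
cup side [281.176 154.98 ] 0.75 [0.605 0.465 0.   ]
cup side [296.52  207.984] 0.73 [0.628 0.144 0.   ]
cup top [138.208 181.818] 0.56 [0.609 0.455 0.   ]
   tri [0.605 0.452 0.01 ]
```

View pics/top0.png

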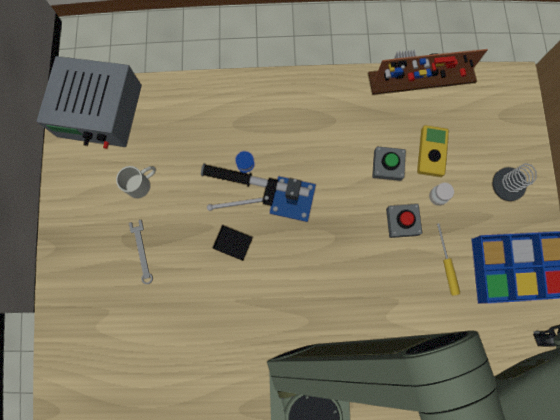

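View pics/side0.png

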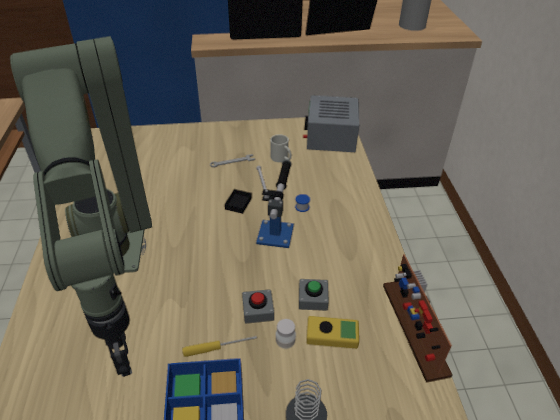

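The top view shows the stand at about (290,195), the grip towards (205,170), and the lever with its ball at (210,207). The green button is at (391,160) and the red at (407,219). The networks agree with this. Next I'll fit the stand pose and turn the tool so that +y faces the push direction.

```bash
cat > fit.py <<'E'
from h import *
np.set_printoptions(precision=4,suppress=True)
def blade(s,a=110,o=-4.5):   # local point: along blade a, inward normal offset o (mm)
    return np.array([-40-a*np.sin(s)+o*np.cos(s),-50+a*np.cos(s)+o*np.sin(s),120])/1e3
def T(v,X): c,s=np.cos(v[2]),np.sin(v[2]); X=np.atleast_2d(X); return np.c_[v[0]+c*X[:,0]-s*X[:,1],v[1]+s*X[:,0]+c*X[:,1],X[:,2]]
L={"stand":[0,0,0],"lever_pivot":[-.04,-.05,.12],"lever_pad":blade(.368),"grip":[0,-.001,.12]}
def fit(P):
    obs=[(p,X,spot(p,l)[0][0]) for p in P for l,X in L.items() if spot(p,l)]
    f=lambda v:np.concatenate([(proj(p,T(v,X))-uv).ravel() for p,X,uv in obs])
    r=least_squares(f,[.567,.126,-.27],loss="soft_l1"); return r.x,r.fun
E
python3 - <<'E'
from fit import *
P=[cam("side"),cam("top")]
v,res=fit(P); print(v,np.degrees(v[2])); print(res.reshape(-1,2))
for s in(.368,.208,.048): print(s,"pad",T(v,blade(s))[0],"normal yaw",np.degrees(v[2]+s))
img=P[1]["frame"][:,:,::-1].copy()
def line(pts,c): cv2.polylines(img,[np.round(proj(P[1],T(v,np.array(pts)))).astype(int)],False,c,1)
line([[0,-.15,.12],[0,.127,.12]],(0,255,255)); line([blade(.368,0),blade(.368,145)],(0,0,255)); line([[-.055,-.165,0],[.055,-.165,0],[.055,-.055,0],[-.055,-.055,0],[-.055,-.165,0]],(0,255,0))
for n in("green","red"):
  uv=spot(P[1],n+"_button_top")[0][0]; cv2.circle(img,tuple(np.round(uv).astype(int)),2,(255,255,255),-1)
cv2.imwrite("pics/ov.png",cv2.resize(img[130:260,180:440],None,fx=3,fy=3))
E
```

```text
[ 0.5726  0.123  -0.4146] -23.755711862531236
[[   1.7549    2.8158]
 [   2.1275   -0.0747]
 [   8.5823   -2.674 ]
 [ -47.0286 -145.9907]
 [   0.1633    0.6295]
 [   1.4159    0.1151]
 [ -34.4944   10.6673]
 [   0.5455   -0.2609]]
0.368 pad [0.5165 0.2034 0.12  ] normal yaw -2.67086500171694
0.208 pad [0.5341 0.2019 0.12  ] normal yaw -11.838189723810112
0.048 pad [0.5511 0.1976 0.12  ] normal yaw -21.005514445903284
```

Request:
jog_arm:
  commands: "0 0 0 0 0 -0.15 -1;0 0 0 0 0 -0.15 -1;0 0 0 0 0 -0.15 -1;0 0 0 0 0 -0.15 -1;0 0 0 0 0 -0.15 -1;0 0 0 0 0 -0.15 -1;0 0 0 0 0 -0.15 -1;0 0 0 0 0 -0.15 -1;0 0 0 0 0 -0.15 -1;0 0 0 0 0 0 -1"

```text
clock: 3.23
ee_pos: [0.1682, -0.5499, 0.2034]
tcp_rot: [0.0, 0.762, 0.648, -0.0]
contact_force: [-0.2, -0.5, 0.2]
opening: 0.0003
```

View pics/ov.png

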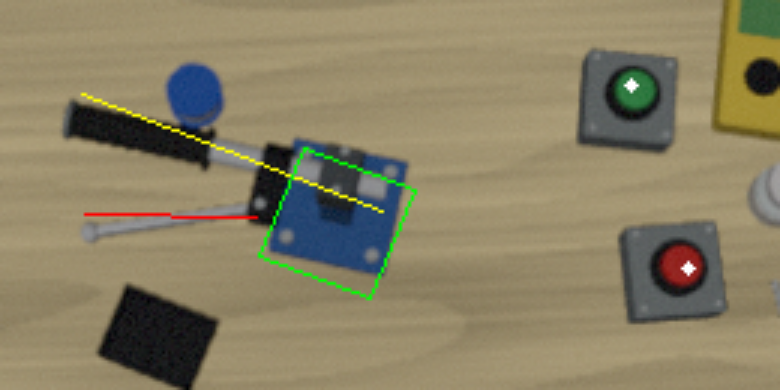

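The fit was spoiled by two outlier network points: the yellow and red overlay lines miss the bar and the blade. I'll refit with pixels read from this crop: bar ends (68,119) and (385,188), ball (90,232), pin (260,203), and the foot corners.

```bash
python3 - <<'E'
from fit import *
t,s=cam("top"),cam("side")
C=lambda u,v:(np.array([u,v])+.5)/3-.5+[180,130]
obs=[(C(68,119),[0,.127,.12]),(C(385,188),[0,-.15,.12]),(C(90,232),blade(.368,145,0)),(C(260,203),[-.04,-.05,.12])]
obs+=[(C(*a),[x,y,.008]) for a,x,y in(((297,137),.055,-.055),((408,161),.055,-.165),((380,273),-.055,-.165),((268,249),-.055,-.055))]
f=lambda v:np.concatenate([(proj(t,T(v,X))-uv).ravel() for uv,X in obs])
r=least_squares(f,[.567,.126,-.27],loss="soft_l1"); v=r.x; print(v,np.degrees(v[2])); print(r.fun.reshape(-1,2))
for a in(.368,.208,.048): print(a,"pad",T(v,blade(a))[0],"ball",T(v,blade(a,145,0))[0],"nyaw",np.degrees(v[2]+a))
np.save("v.npy",v)
def blob(p,ch,near):
    F=p["frame"].astype(int); o=[c for c in range(3) if c!=ch]
    m=((F[:,:,ch]-np.maximum(F[:,:,o[0]],F[:,:,o[1]]))>35).astype(np.uint8)
    n,_,st,ce=cv2.connectedComponentsWithStats(m); i=1+np.argmin(np.hypot(*(ce[1:]-near).T)); return ce[i],st[i]
for nm,ch,a,b in(("green",1,(391,160),(314,287)),("red",0,(406,219),(257,299))):
    x,sx=blob(t,ch,a); y,sy=blob(s,ch,b); print(nm,x,sx,y,sy,tri([(t,x),(s,y)]),atz(t,x,.05))
img=s["frame"][:,:,::-1].copy()
def line(pts,c): cv2.polylines(img,[np.round(proj(s,T(v,np.array(pts)))*1).astype(int)],False,c,1)
line([[0,-.15,.12],[0,.127,.12]],(0,255,255)); line([blade(.368,0),blade(.368,145)],(0,0,255))
cv2.imwrite("pics/sv.png",cv2.resize(img[130:330,190:390],None,fx=3,fy=3))
E
```

```text
[ 0.5711  0.1277 -0.2572] -14.738796458920339
[[ 0.5282 -0.2174]
 [ 0.15   -0.6486]
 [-0.02   -0.2286]
 [-0.0631  1.055 ]
 [-1.5211 -0.3322]
 [ 0.0292 -0.0741]
 [ 1.1793  0.6321]
 [-0.6374  0.1059]]
0.368 pad [0.5031 0.1984 0.12  ] ball [0.5037 0.2337 0.12  ] nyaw 6.346050401893955
0.208 pad [0.5206 0.1996 0.12  ] ball [0.5268 0.2344 0.12  ] nyaw -2.8212743201992168
0.048 pad [0.5381 0.1981 0.12  ] ball [0.5498 0.2314 0.12  ] nyaw -11.988599042292389
green [391.3462 159.5154] [385 154  14  12 130] [313.5859 285.6162] [308 281  12  11  99] [ 0.6275 -0.2521  0.0577] [ 0.6309 -0.2539  0.05  ]
red [406.628  218.0915] [400 211  15  15 164] [257.2222 297.7302] [251 292  13  12 126] [ 0.4646 -0.2799  0.0561] [ 0.4667 -0.2814  0.05  ]
```

View pics/sv.png

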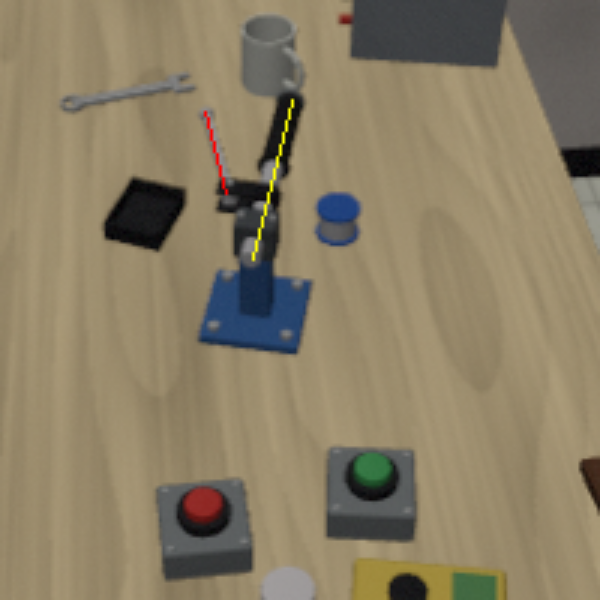

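The fit now agrees in both views (residuals about 1 px). Stand yaw is -14.7°, the pad goes from (0.503,0.198) at rest to (0.538,0.198) at the stop, and the green top is near (0.628,-0.252,0.057). I'll travel towards the lever.

Request:
jog_arm:
  commands: "0.95 0.45 0 0 0 0 -1;0.95 0.45 0 0 0 0 -1;0.95 0.45 0 0 0 0 -1;0.95 0.45 0 0 0 0 -1;0.95 0.45 0 0 0 0 -1;0.95 0.45 0 0 0 0 -1;0.95 0.45 0 0 0 0 -1;0.95 0.45 0 0 0 0 -1;0.95 0.45 0 0 0 0 -1;0.95 0.45 0 0 0 0 -1"

```text
clock: 4.17
ee_pos: [0.3249, -0.3325, 0.2025]
tcp_rot: [0.002, 0.776, 0.631, -0.001]
contact_force: [0.7, 0.2, -0.9]
opening: -0.0001
```

Request:
jog_arm:
  commands: "0.98 0.15 0 0 0 0 -1;0.98 0.15 0 0 0 0 -1;0.98 0.15 0 0 0 0 -1;0.98 0.15 0 0 0 0 -1;0.98 0.15 0 0 0 0 -1;0.98 0.15 0 0 0 0 -1;0.98 0.15 0 0 0 0 -1;0.98 0.15 0 0 0 0 -1;0.98 0.15 0 0 0 0 -1;0.98 0.15 0 0 0 0 -1"

```text
clock: 5.0
ee_pos: [0.4196, -0.0899, 0.2033]
tcp_rot: [0.004, 0.786, 0.619, 0.0]
contact_force: [0.0, -0.2, 0.3]
opening: -0.0003
```

Request:
jog_arm:
  commands: "0.98 -0.15 0 0 0 0 -1;0.98 -0.15 0 0 0 0 -1;0.98 -0.15 0 0 0 0 -1;0.98 -0.15 0 0 0 0 -1;0.98 -0.15 0 0 0 0 -1;0.98 -0.15 0 0 0 0 -1;0.98 -0.15 0 0 0 0 -1;0.98 -0.15 0 0 0 0 -1;0.98 -0.15 0 0 0 0 -1;0.9 -0.15 0 0 0 0 -1"

```text
clock: 5.83
ee_pos: [0.4449, 0.1678, 0.2037]
tcp_rot: [0.006, 0.795, 0.607, 0.003]
contact_force: [1.3, -0.6, -0.4]
opening: -0.0001
```

Request:
jog_arm:
  commands: "0.4 -0.1 0.5 0 0 -0.04 -1;0.4 -0.1 0.6 0 0 -0.04 -1;0.3 -0.1 0.6 0 0 -0.04 -1;0.1 0 0.6 0 0 0 -1;0 0 0.6 0 0 0 -1;0 0 0.6 0 0 0 -1;0 0 0.4 0 0 0 -1;0 0 0.2 0 0 0 -1;0 0 0 0 0 0 -1;0 0 0 0 0 0 -1"

```text
clock: 6.67
ee_pos: [0.4484, 0.2073, 0.0987]
tcp_rot: [0.007, 0.769, 0.639, 0.007]
contact_force: [0.3, -0.2, -0.3]
opening: -0.0
```

```bash
python3 - <<'E'
from fit import *
s=manip.get_state(); print(s["clock"],s["ee_pos"],s["contact_force"])
a=cam("wrist")["frame"]; p=cam("side"); b=p["frame"]
img=np.hstack([a[:,80:480],cv2.resize(b[140:280,200:333],(400,420))]); cv2.imwrite("pics/near.png",img[:,:,::-1])
E
```

```text
6.6667 [0.4484 0.2073 0.0987] [ 0.3461 -0.1958 -0.2981]
```

View pics/near.png

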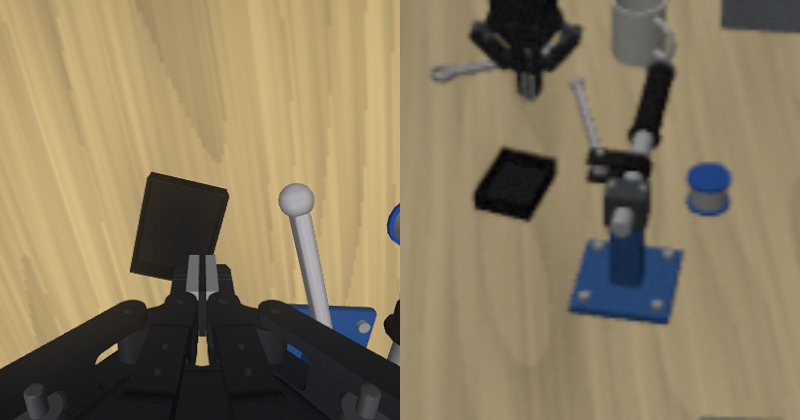

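The fingers are closed and stand just outside the lever with nothing between. The ball is at (296,200) in the wrist view. The knuckles sit well above the bar. I'll raise a little and approach.

Request:
jog_arm:
  commands: "0 0.2 -0.2 0 0 0 -1;0 0.3 -0.12 0 0 0 -1;0 0.3 0 0 0 0 -1;0 0.3 0 0 0 0 -1;0 0.12 0 0 0 0 -1;0 0.12 0 0 0 0 -1;0 0.12 0 0 0 0 -1;0 0.12 0 0 0 0 -1;0 0.12 0 0 0 0 -1;0 0.12 0 0 0 0 -1"

```text
clock: 7.6
ee_pos: [0.5003, 0.1984, 0.1122]
tcp_rot: [0.008, 0.77, 0.638, 0.01]
contact_force: [-0.3, 0.0, 0.4]
opening: -0.0001
```

```bash
python3 - <<'E'
from fit import *
s=manip.get_state(); print(s["clock"],s["ee_pos"],s["contact_force"])
a=cam("wrist")["frame"]; t=cam("top")["frame"]
img=np.hstack([a[:,80:480],cv2.resize(t[150:255,190:290],(400,420))]); cv2.imwrite("pics/near2.png",img[:,:,::-1])
E
```

```text
7.6 [0.5003 0.1984 0.1122] [-0.3452  0.0043  0.4489]
```

View pics/near2.png

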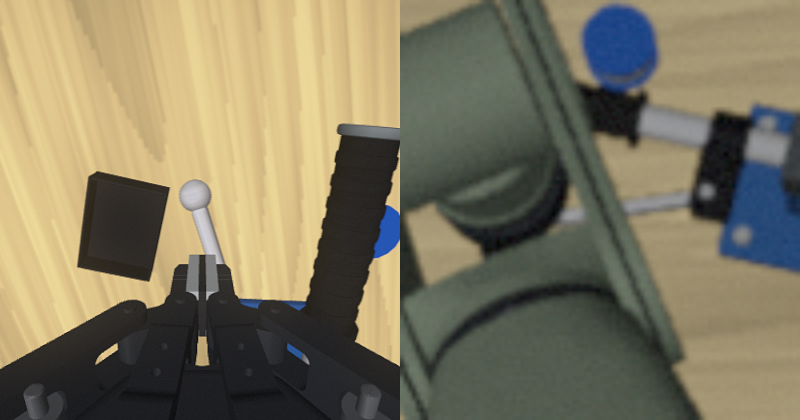

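```bash
python3 - <<'E'
from fit import *
from scipy.spatial.transform import Rotation as Ro
v=np.load("v.npy"); w=cam("wrist"); s=manip.get_state()
q=s["tcp_rot"]; R=Ro.from_quat([q[1],q[2],q[3],q[0]]).as_matrix()
print(R, s["ee_pos"]); print("cam",-np.array(w["R"]).T@w["t"])
img=w["frame"][:,:,::-1].copy()
for pts,c in(([T(v,blade(.368,a,o)+[0,0,.008])[0] for a,o in((40,-4.5),(135,-4.5),(135,4.5),(40,4.5))],(0,0,255)),):
    cv2.polylines(img,[np.round(proj(w,pts)).astype(int)],False,c,1)
tc=np.array(s["ee_pos"])
for y in(-.0145,0,.0145):
    for x in(-.011,.011): cv2.circle(img,tuple(np.round(proj(w,[tc+R@[x,y,0]])[0]).astype(int)),2,(0,255,0),-1)
cv2.imwrite("pics/w3.png",cv2.resize(img[150:350,180:440],None,fx=3,fy=3))
E
```

```text
[[ 0.1858  0.9822  0.0264]
 [ 0.9826 -0.1859  0.0011]
 [ 0.006   0.0257 -0.9997]] [0.5002 0.1984 0.1122]
cam [0.5099 0.2735 0.283 ]
```

View pics/w3.png

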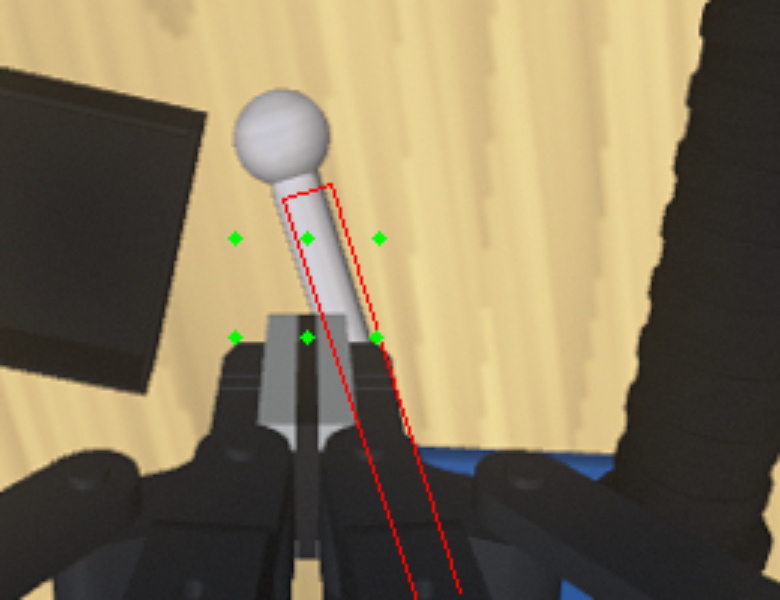

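The wrist view shows the ball and blade where predicted, to within about 2 mm. The finger ends, though, appear at crop row 315, higher up than the TCP projection (rows 238–337). I'll check tip height in the side camera.

```bash
python3 - <<'E'
from fit import *
from scipy.spatial.transform import Rotation as Ro
v=np.load("v.npy"); w=cam("side"); s=manip.get_state()
q=s["tcp_rot"]; R=Ro.from_quat([q[1],q[2],q[3],q[0]]).as_matrix(); tc=np.array(s["ee_pos"])
k=6; x0,y0=215,130
img=cv2.resize(w["frame"][y0:y0+90,x0:x0+110,::-1],None,fx=k,fy=k,interpolation=cv2.INTER_CUBIC)
D=lambda X:tuple(np.round((proj(w,[X])[0]-[x0,y0]+.5)*k-.5).astype(int))
for h,c in((0,(0,255,0)),(-.02,(0,255,255)),(-.04,(255,0,255))):
    for y in(-.0145,.0145): cv2.circle(img,D(tc+R@[-.011,y,h]),3,c,-1)
cv2.imwrite("pics/s4.png",img)
E
```

```text
(no output)
```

View pics/s4.png

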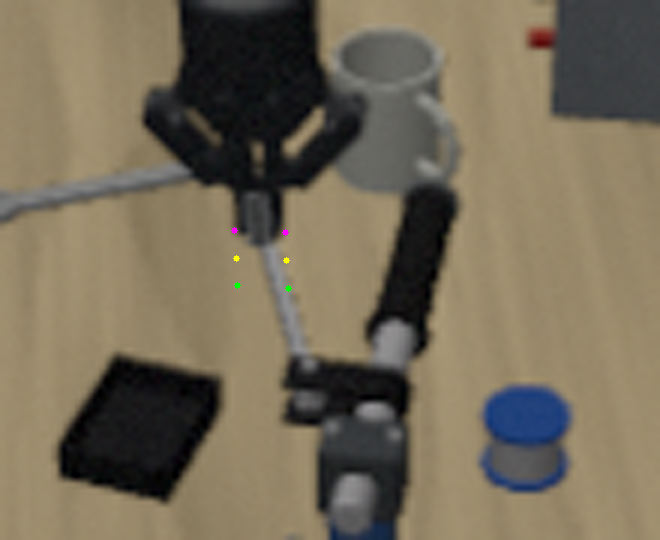

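Both views show the finger ends about 34 mm above the reported TCP, so they are currently over the blade (tip z about 0.146) and not beside it. I'll back off, go down about 38 mm, and approach again.

Request:
jog_arm:
  commands: "0 -0.4 0 0 0 0 -1;0 -0.5 0 0 0 0 -1;0 -0.5 0 0 0 0 -1;0 -0.3 0 0 0 0 -1;0 0 0.3 0 0 0 -1;0 0 0.4 0 0 0 -1;0 0 0.4 0 0 0 -1;0 0 0.2 0 0 0 -1;0 0 0.1 0 0 0 -1;0 0 0 0 0 0 -1"

```text
clock: 8.63
ee_pos: [0.4504, 0.2077, 0.0738]
tcp_rot: [0.008, 0.769, 0.639, 0.01]
contact_force: [0.4, -0.4, -0.3]
opening: 0.0003
```

```bash
python3 - <<'E'
from fit import *
from scipy.spatial.transform import Rotation as Ro
v=np.load("v.npy"); s=manip.get_state(); print(s["clock"],s["ee_pos"],s["tcp_rot"],s["contact_force"])
q=s["tcp_rot"]; R=Ro.from_quat([q[1],q[2],q[3],q[0]]).as_matrix(); tc=np.array(s["ee_pos"]); out=[]
for n,x0,y0,W,H in(("side",215,130,80,84),("wrist",180,150,200,210)):
    w=cam(n); k=400/W
    img=cv2.resize(w["frame"][y0:y0+H,x0:x0+W,::-1],None,fx=k,fy=k,interpolation=cv2.INTER_CUBIC)
    D=lambda X:tuple(np.round((proj(w,[X])[0]-[x0,y0]+.5)*k-.5).astype(int))
    for h,c in((0,(0,255,0)),(-.034,(255,0,255))):
        for y in(-.0145,.0145): cv2.circle(img,D(tc+R@[-.011 if n=="side" else .011,y,h]),3,c,-1)
    out.append(img)
cv2.imwrite("pics/c5.png",np.hstack(out))
E
```

```text
8.6333 [0.4504 0.2077 0.0738] [0.0077 0.7687 0.6394 0.0102] [ 0.3547 -0.3823 -0.2971]
```

View pics/c5.png

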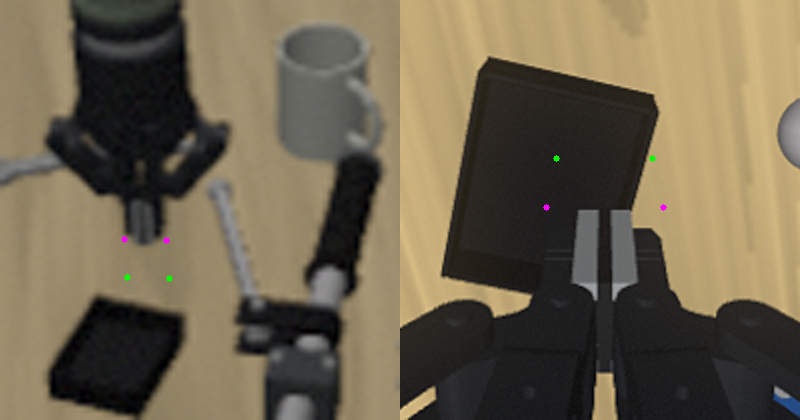

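The tip projection at 34 mm above the TCP matches in both views, so the tip is at z ≈ 0.108. The case is clear below. Approaching again.

Request:
jog_arm:
  commands: "0 0.25 0 0 0 0 -1;0 0.25 0 0 0 0 -1;0 0.2 0 0 0 0 -1;0 0.1 0 0 0 0 -1;0 0.1 0 0 0 0 -1;0 0.1 0 0 0 0 -1;0 0.1 0 0 0 0 -1;0 0.1 0 0 0 0 -1;0 0.1 0 0 0 0 -1;0 0.1 0 0 0 0 -1"

```text
clock: 9.57
ee_pos: [0.4897, 0.2013, 0.0769]
tcp_rot: [0.008, 0.769, 0.639, 0.012]
contact_force: [-3.4, 1.2, 0.1]
opening: 0.0002
```

Request:
jog_arm:
  commands: "0 0.1 0.03 0 0 0 -1;0 0.1 0.02 0 0 0 -1;0 0.1 0.01 0 0 0 -1;0 0.1 0.01 0 0 0 -1;0 0.1 0.01 0 0 0 -1;0 0.1 0.01 0 0 0 -1;0 0.1 0.01 0 0 0 -1;0 0.1 0 0 0 0 -1;0 0.08 0 0 0 0 -1;0 0.06 0 0 0 0 -1"

```text
clock: 10.4
ee_pos: [0.5076, 0.1989, 0.0741]
tcp_rot: [0.002, 0.77, 0.638, 0.007]
contact_force: [-5.8, 2.7, 3.3]
opening: 0.0001
```

Request:
jog_arm:
  commands: "0 0.1 0 0 0 0 -1;0 0.1 0 0 0 0 -1;0 0.08 0 0 0 0 -1;0 0.06 0 0 0 0 -1;0 0.06 0 0 0 0 -1;0 0.06 0 0 0 0 -1;0 0.05 0 0 0 0 -1;0 0.05 0 0 0 0 -1;0 0.05 0 0 0 0 -1;0 0.05 0 0 0 0 -1"

```text
clock: 11.23
ee_pos: [0.5139, 0.1987, 0.0744]
tcp_rot: [-0.008, 0.77, 0.638, -0.001]
contact_force: [-6.9, 3.1, 4.5]
opening: 0.0003
```

Request:
jog_arm:
  commands: "0 0.1 0 0 0 0 -1;0 0.1 0 0 0 0 -1;0 0.1 0 0 0 0 -1;0 0.1 0 0 0 0 -1;0 0.08 0 0 0 0 -1;0 0.08 0 0 0 0 -1;0 0.08 0 0 0 0 -1;0 0.08 0 0 0 0 -1;0 0.08 0 0 0 0 -1;0 0.08 0 0 0 0 -1"

```text
clock: 12.07
ee_pos: [0.5196, 0.198, 0.075]
tcp_rot: [-0.021, 0.771, 0.636, -0.014]
contact_force: [-8.4, 2.8, 5.6]
opening: -0.0004
```

Request:
jog_arm:
  commands: "0 0.1 0 -0.02 0 0 -1;0 0.1 0 -0.02 0 0 -1;0 0.1 0 -0.02 0 0 -1;0 0.1 0 -0.02 0 0 -1;0 0.1 0 -0.02 0 0 -1;0 0.1 0 -0.02 0 0 -1;0 0.1 0 -0.02 0 0 -1;0 0.1 0 -0.02 0 0 -1;0 0.1 0 -0.02 0 0 -1;0 0.1 0 -0.02 0 0 -1"

```text
clock: 12.9
ee_pos: [0.5257, 0.1967, 0.0734]
tcp_rot: [0.027, 0.773, 0.633, 0.023]
contact_force: [-9.8, 3.4, 4.1]
opening: 0.0002
```

```bash
python3 - <<'E'
from fit import *
v=np.load("v.npy"); out=[]
for n,x0,y0,W,H in(("side",225,140,80,84),("wrist",180,150,200,210)):
    w=cam(n); k=400/W
    img=cv2.resize(w["frame"][y0:y0+H,x0:x0+W,::-1],None,fx=k,fy=k,interpolation=cv2.INTER_CUBIC)
    for s,c in((.048,(0,0,255)),(.128,(0,255,255))):
        q=proj(w,T(v,[blade(s,a,0) for a in(60,145)])); cv2.polylines(img,[np.round((q-[x0,y0]+.5)*k-.5).astype(int)],False,c,1)
    out.append(img)
cv2.imwrite("pics/c6.png",np.hstack(out))
E
```

```text
(no output)
```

View pics/c6.png

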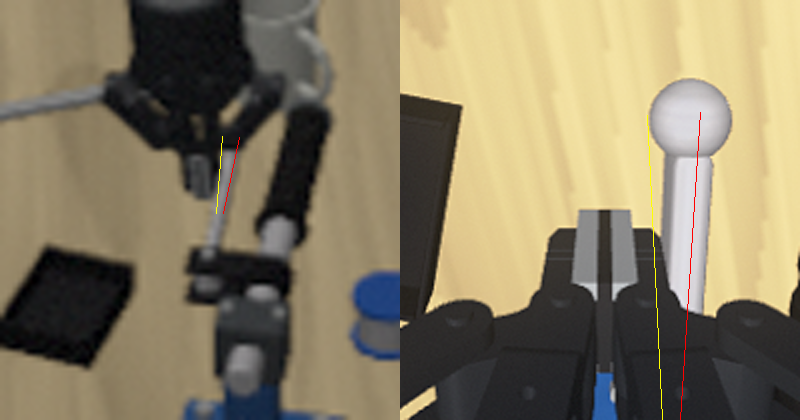

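The finger back rests on the outer face of the blade and the lever is about at the predicted stop line (ball at column 690, line at 701). I'll push a bit firmer to seat it on the stop and hold.

Request:
jog_arm:
  commands: "0 0.13 0 0.01 0 0 -1;0 0.13 0 0.01 0 0 -1;0 0.13 0 0.01 0 0 -1;0 0.15 0 0 0 0 -1;0 0.15 0 0 0 0 -1;0 0.15 0 0 0 0 -1;0 0.15 0 0 0 0 -1;0 0.15 0 0 0 0 -1;0 0.15 0 0 0 0 -1;0 0.15 0 0 0 0 -1"

```text
clock: 13.83
ee_pos: [0.5212, 0.1974, 0.0747]
tcp_rot: [-0.012, 0.777, 0.63, -0.014]
contact_force: [-13.1, 4.5, 9.0]
opening: -0.0001
```

At the stop: the force rises (about 14 N) and the tip no longer advances. Holding.

Request:
jog_arm:
  commands: "0 0.14 0 -0.01 0 0 -1;0 0.14 0 -0.01 0 0 -1;0 0.14 0 -0.01 0 0 -1;0 0.14 0 -0.01 0 0 -1;0 0.14 0 -0.01 0 0 -1;0 0.14 0 -0.01 0 0 -1;0 0.14 0 -0.01 0 0 -1;0 0.14 0 -0.01 0 0 -1;0 0.14 0 -0.01 0 0 -1;0 0.14 0 -0.01 0 0 -1"

```text
clock: 14.67
ee_pos: [0.5214, 0.1971, 0.0746]
tcp_rot: [-0.007, 0.779, 0.627, -0.014]
contact_force: [-11.3, 4.5, 6.4]
opening: 0.0003
```

Request:
jog_arm:
  commands: "0 0.14 0 -0.01 0 0 -1;0 0.14 0 -0.01 0 0 -1;0 0.14 0 -0.01 0 0 -1;0 0.14 0 -0.01 0 0 -1;0 0.14 0 -0.01 0 0 -1;0 0.14 0 -0.01 0 0 -1;0 0.14 0 -0.01 0 0 -1;0 0.14 0 -0.01 0 0 -1;0 0.14 0 -0.01 0 0 -1;0 0.14 0 -0.01 0 0 -1"

```text
clock: 15.5
ee_pos: [0.5218, 0.1968, 0.0745]
tcp_rot: [-0.001, 0.781, 0.624, -0.013]
contact_force: [-11.9, 5.0, 6.7]
opening: 0.0
```

```bash
python3 - <<'E'
from fit import *
v=np.load("v.npy"); out=[]
for n,x0,y0,W,H in(("side",225,140,80,84),("wrist",180,150,200,210)):
    w=cam(n); k=400/W
    img=cv2.resize(w["frame"][y0:y0+H,x0:x0+W,::-1],None,fx=k,fy=k,interpolation=cv2.INTER_CUBIC)
    for s,c in((.048,(0,0,255)),(.078,(0,255,255))):
        q=proj(w,T(v,[blade(s,a,0) for a in(60,145)])); cv2.polylines(img,[np.round((q-[x0,y0]+.5)*k-.5).astype(int)],False,c,1)
    out.append(img)
cv2.imwrite("pics/c7.png",np.hstack(out))
E
```

```text
(no output)
```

View pics/c7.png

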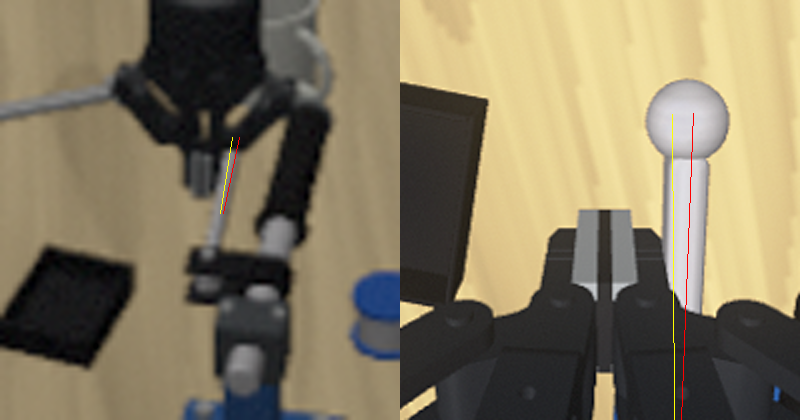

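The ball is within about 1 mm of the predicted stop line. To be sure it is seated, I'll push slightly harder for two more seconds, still far below 60 N.

Request:
jog_arm:
  commands: "0 0.18 0 -0.01 0 0 -1;0 0.2 0 -0.01 0 0 -1;0 0.22 0 -0.015 0 0 -1;0 0.22 0 -0.015 0 0 -1;0 0.22 0 -0.015 0 0 -1;0 0.22 0 -0.015 0 0 -1;0 0.22 0 -0.015 0 0 -1;0 0.22 0 -0.015 0 0 -1;0 0.22 0 -0.015 0 0 -1;0 0.22 0 -0.015 0 0 -1"

```text
clock: 16.43
ee_pos: [0.5223, 0.1963, 0.0743]
tcp_rot: [0.004, 0.785, 0.619, -0.016]
contact_force: [-15.8, 7.2, 10.3]
opening: -0.0
```

Request:
jog_arm:
  commands: "0 0.22 0 -0.015 0 0 -1;0 0.22 0 -0.015 0 0 -1;0 0.22 0 -0.015 0 0 -1;0 0.22 0 -0.015 0 0 -1;0 0.22 0 -0.015 0 0 -1;0 0.22 0 -0.015 0 0 -1;0 0.22 0 -0.015 0 0 -1;0 0.22 0 -0.015 0 0 -1;0 0.22 0 -0.015 0 0 -1;0 0.22 0 -0.015 0 0 -1"

```text
clock: 17.27
ee_pos: [0.5227, 0.1957, 0.074]
tcp_rot: [0.012, 0.788, 0.615, -0.017]
contact_force: [-18.6, 7.1, 9.6]
opening: 0.0005
```

The force rose from 12 to 20 N with under 1 mm of motion, so it is on the hard stop and was held over 3 s. Now I'll release and retreat outward, then up.

Request:
jog_arm:
  commands: "0 -0.3 0 0 0 0 -1;0 -0.5 0 0 0 0 -1;0 -0.5 0 0 0 0 -1;0 -0.5 0 0 0 0 -1;0 -0.5 0 0 0 0 -1;0 -0.4 0 0 0 0 -1;0 0 0 0 0 0 -1;0 0 -0.4 0 0 0 -1;0 0 -0.6 0 0 0 -1;0 0 -0.8 0 0 0 -1"

```text
clock: 18.1
ee_pos: [0.452, 0.2123, 0.1186]
tcp_rot: [0.013, 0.787, 0.616, -0.021]
contact_force: [0.7, -0.1, -0.5]
opening: -0.0003
```

```bash
python3 - <<'E'
from fit import *
v=np.load("v.npy"); s=manip.get_state(); print(s["clock"],s["ee_pos"],s["tcp_rot"],s["contact_force"],s["q"])
w=cam("side"); x0,y0=200,130; k=4
img=cv2.resize(w["frame"][y0:y0+150,x0:x0+180,::-1],None,fx=k,fy=k)
q=proj(w,T(v,[blade(.368,a,0) for a in(60,145)])); cv2.polylines(img,[np.round((q-[x0,y0]+.5)*k-.5).astype(int)],False,(0,0,255),1)
cv2.imwrite("pics/c8.png",img)
E
```

```text
18.1 [0.452  0.2123 0.1186] [ 0.013   0.7873  0.6161 -0.0211] [ 0.7377 -0.1314 -0.5496] [ 0.4401  0.2937  1.8355 -0.0401  1.0481  0.7035]
```

View pics/c8.png

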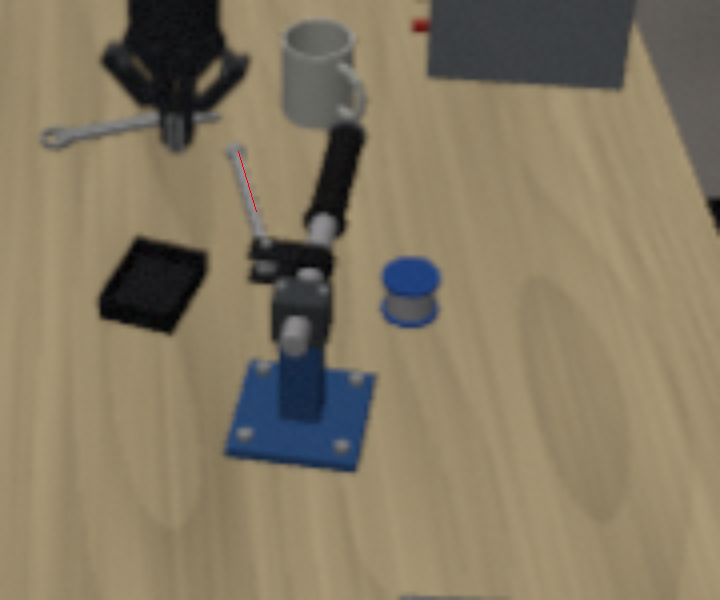

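The lever is fully out on its rest line, and the case, spool and mug have not moved. On to the green button, high over the stand.

Request:
jog_arm:
  commands: "0 0 -0.9 0 0.03 0 -1;-0.1 0 -0.9 -0.01 0.03 0 -1;-0.3 0.2 -0.8 -0.01 0 0 -1;-0.6 0.4 -0.5 0 0 0 -1;-0.9 0.63 0 0 0 0 -1;-0.9 0.63 0 0 0 0 -1;-0.9 0.63 0 0 0 0 -1;-0.9 0.63 0 0 0 0 -1;-0.9 0.63 0 0 0 0 -1;-0.9 0.63 0 0 0 0 -1"

```text
clock: 18.98
ee_pos: [0.5367, 0.0317, 0.218]
tcp_rot: [0.012, 0.785, 0.619, 0.023]
contact_force: [0.2, 2.0, -0.0]
opening: -0.0002
```

Request:
jog_arm:
  commands: "-0.98 0.6 0 0 0 0 -1;-0.98 0.6 0 0 0 0 -1;-0.98 0.6 0 0 0 0 -1;-0.98 0.6 0 0 0 0 -1;-0.98 0.6 0 0 0 0 -1;-0.98 0.6 0 0 0 0 -1;-0.98 0.6 0 0 0 0 -1;-0.98 0.6 0 0 0 0 -1;-0.9 0.55 0 0 0 0 -1;-0.5 0.3 0 0 0 0 -1"

```text
clock: 19.82
ee_pos: [0.6316, -0.2481, 0.2291]
tcp_rot: [0.022, 0.786, 0.617, 0.029]
contact_force: [-0.5, -0.1, -0.5]
opening: -0.0003
```

Request:
jog_arm:
  commands: "0 0 0.5 0.03 0 0 -1;0 0 0.7 0.03 0 0 -1;0 0 0.8 0.03 0 0 -1;0 0 0.8 0 0 0 -1;0 0 0.8 0 0 0 -1;0 0 0.8 0 0 0 -1;0 0 0.7 0 0 0 -1;0 0 0.4 0 0 0 -1;0 0 0.2 0 0 0 -1;0 0 0 0 0 0 -1"

```text
clock: 20.65
ee_pos: [0.6341, -0.2415, 0.0696]
tcp_rot: [-0.013, 0.786, 0.618, 0.002]
contact_force: [-0.9, 0.1, -0.6]
opening: -0.0004
```

```bash
python3 - <<'E'
from fit import *
from scipy.spatial.transform import Rotation as Ro
s=manip.get_state(); q=s["tcp_rot"]; R=Ro.from_quat([q[1],q[2],q[3],q[0]]).as_matrix(); tc=np.array(s["ee_pos"])
print(s["clock"],tc,s["contact_force"]); print(R); print("tip",tc-.034*R[:,2])
w=cam("wrist"); F=w["frame"].astype(int); m=((F[:,:,1]-np.maximum(F[:,:,0],F[:,:,2]))>35).astype(np.uint8)
n,_,st,ce=cv2.connectedComponentsWithStats(m)
for i in range(1,n):
    if st[i,4]>150: print(st[i],[atz(w,(c,st[i,1]+st[i,3]/2),.057)[:2] for c in (st[i,0],st[i,0]+st[i,2])], "top edge",atz(w,(ce[i,0],st[i,1]),.057))
print(proj(w,[tc-.034*R[:,2]]), proj(w,[[.628,-.252,.057]]))
E
```

```text
20.65 [ 0.6341 -0.2415  0.0696] [-0.94    0.1437 -0.6386]
[[ 0.2354  0.9718 -0.0127]
 [ 0.9717 -0.2351  0.0224]
 [ 0.0188 -0.0177 -0.9997]]
tip [ 0.6345 -0.2423  0.1036]
[ 250  228   54   41 1346] [array([ 0.6114, -0.244 ]), array([ 0.6462, -0.2522])] top edge [ 0.6309 -0.2338  0.057 ]
[[282.1835 272.9594]] [[277.1831 254.0436]]
```

The wrist view (numerically) puts the green centre at about (0.629,-0.252), matching the earlier fit. I'll correct by about 1 cm and descend.

Request:
jog_arm:
  commands: "-0.22 -0.07 0 0 0 0 -1;-0.22 -0.07 0 0 0 0 -1;0 0 0.2 0 0 0 -1;0 0 0.3 0 0 0 -1;0 0 0.3 0 0 0 -1;0 0 0.2 0 0 0 -1;0 0 0.1 0 0 0 -1;0 0 0 0 0 0 -1;0 0 0 0 0 0 -1;0 0 0 0 0 0 -1"

```text
clock: 21.53
ee_pos: [0.6302, -0.2534, 0.0447]
tcp_rot: [-0.008, 0.786, 0.618, 0.004]
contact_force: [0.5, 0.8, 0.0]
opening: 0.0003
```

Request:
jog_arm:
  commands: "0 0 0.12 0 0 0 -1;0 0 0.12 0 0 0 -1;0 0 0.12 0 0 0 -1;0 0 0.1 0 0 0 -1;0 0 0.08 0 0 0 -1;0 0 0.08 0 0 0 -1;0 0 0.08 0 0 0 -1;0 0 0.08 0 0 0 -1;0 0 0.08 0 0 0 -1;0 0 0.08 0 0 0 -1"

```text
clock: 22.37
ee_pos: [0.6312, -0.2534, 0.028]
tcp_rot: [-0.006, 0.786, 0.618, 0.005]
contact_force: [-4.3, 0.8, 10.9]
opening: -0.0002
```

Request:
jog_arm:
  commands: "0 0 0.08 0 0 0 -1;0 0 0.08 0 0 0 -1;0 0 0.1 0 0 0 -1;0 0 0.1 0 0 0 -1;0 0 0.12 0 0 0 -1;0 0 0.12 0 0 0 -1;0 0 0.12 0 0 0 -1;0 0 0.12 0 0 0 -1;0 0 0.12 0 0 0 -1;0 0 0.12 0 0 0 -1"

```text
clock: 23.2
ee_pos: [0.6315, -0.2536, 0.0279]
tcp_rot: [-0.001, 0.786, 0.619, 0.008]
contact_force: [-5.2, 1.5, 15.9]
opening: -0.0003
```

```bash
python3 - <<'E'
from fit import *
s=manip.get_state(); print(s["clock"],s["ee_pos"],s["contact_force"],s["torque"])
w=cam("side"); F=w["frame"].astype(int)
m=((F[:,:,1]-np.maximum(F[:,:,0],F[:,:,2]))>35).astype(np.uint8)[265:305,295:335]
print(m.sum(),cv2.boundingRect(m)); w=cam("wrist"); F=w["frame"].astype(int)
m=((F[:,:,1]-np.maximum(F[:,:,0],F[:,:,2]))>35).astype(np.uint8); n,_,st,ce=cv2.connectedComponentsWithStats(m); print(st[1:][st[1:,4]>100])
print(proj(w,[[.629,-.252+.018,z] for z in(.057,.051)]))
E
```

```text
23.2 [ 0.6315 -0.2536  0.0279] [-5.2179  1.4982 15.8842] [ 0.2924  0.9677 -0.0512]
39 (13, 19, 12, 8)
[[ 242  234   66   51 1518]]
[[268.5865 234.8183]
 [268.9634 230.612 ]]
```

The force rises from 11 to 16 N with no further travel, so something has bottomed. To check it's the button, I'll lift in fine steps and see over what height the spring force fades (6 mm expected).

```bash
python3 - <<'E'
from h import *
np.save("sd.npy",cam("side")["frame"]); np.save("wd.npy",cam("wrist")["frame"])
E
```

Request:
jog_arm:
  commands: "0 0 0 0 0 0 -1;0 0 0 0 0 0 -1;0 0 -0.02 0 0 0 -1;0 0 -0.02 0 0 0 -1;0 0 -0.02 0 0 0 -1;0 0 -0.02 0 0 0 -1;0 0 -0.02 0 0 0 -1;0 0 -0.02 0 0 0 -1;0 0 -0.02 0 0 0 -1;0 0 0 0 0 0 -1"

```text
clock: 24.23
ee_pos: [0.6315, -0.2535, 0.0333]
tcp_rot: [-0.0, 0.786, 0.619, 0.008]
contact_force: [-1.3, 0.5, 1.9]
opening: -0.0001
```

Request:
jog_arm:
  commands: "0 0 -0.04 0 0 0 -1;0 0 -0.04 0 0 0 -1;0 0 0 0 0 0 -1;0 0 0 0 0 0 -1;0 0 0 0 0 0 -1;0 0 0 0 0 0 -1;0 0 0 0 0 0 -1;0 0 0 0 0 0 -1;0 0 0 0 0 0 -1;0 0 0 0 0 0 -1"

```text
clock: 25.07
ee_pos: [0.6315, -0.2535, 0.0342]
tcp_rot: [-0.001, 0.786, 0.619, 0.008]
contact_force: [0.5, -1.0, 1.0]
opening: -0.0001
```

The force fades from 16 N through 1.9 N at +5.4 mm to about 0 at +6.3 mm, which is the button's 6 mm travel. So it was fully down. Now lifting clear.

Request:
jog_arm:
  commands: "0 0 -0.3 0 0 0 -1;0 0 -0.6 0 0 0 -1;0 0 -0.9 0 0 0 -1;0 0 -0.9 0 0 0 -1;0 0 -0.9 0 0 0 -1;0 0 -0.5 0 0 0 -1;0 0 -0.2 0 0 0 -1;0 0 0 0 0 0 -1;0 0 0 0 0 0 -1;0 0 0 0 0 0 -1"

```text
clock: 25.9
ee_pos: [0.6289, -0.2541, 0.1471]
tcp_rot: [-0.002, 0.786, 0.619, 0.007]
contact_force: [0.2, 1.0, -0.7]
opening: -0.0001
```

```bash
python3 - <<'E'
from fit import *
s=manip.get_state(); print(s["clock"],s["ee_pos"],s["contact_force"],np.abs(s["qvel"]).max())
w=cam("side"); F=w["frame"].astype(int); D=np.load("sd.npy").astype(int)
g=lambda F:((F[:,:,1]-np.maximum(F[:,:,0],F[:,:,2]))>35).astype(np.uint8)[265:305,295:335]
print(cv2.boundingRect(g(D)),cv2.boundingRect(g(F)))
O=cv2.imread("pics/side0.png")[:,:,::-1].astype(int); d=(np.abs(F-O).sum(2)>90).astype(np.uint8)
n,_,st,_=cv2.connectedComponentsWithStats(d); print("changed vs start (arm included):",[list(map(int,a)) for a in st[1:] if a[4]>12])
E
```

```text
25.9 [ 0.6289 -0.2541  0.1471] [ 0.2466  1.0044 -0.7278] 0.01265343534144023
(13, 19, 12, 8) (13, 16, 12, 11)
changed vs start (arm included): [[161, 28, 46, 71, 1361], [94, 37, 20, 15, 210], [77, 39, 19, 19, 211], [132, 41, 52, 31, 771], [10, 44, 67, 27, 1057], [21, 68, 111, 309, 14101], [192, 104, 157, 158, 7921], [131, 123, 46, 70, 1623], [99, 126, 23, 33, 426], [316, 142, 18, 8, 104], [95, 189, 9, 22, 82], [100, 189, 7, 20, 67], [131, 194, 4, 12, 15], [123, 194, 29, 39, 612], [65, 204, 10, 20, 126], [105, 212, 10, 32, 95], [100, 215, 9, 28, 88], [112, 245, 6, 7, 29], [107, 248, 5, 5, 19]]
```

The green button is back at its starting rows (281–291), and the side image differs from the start only where the arm shows. Handing in.

```bash
python3 -c "
from cell import manip
print(manip.hand_in()); print(manip.get_state()['contact_force'])"
```

```text
the job is handed in; nothing more can be done
None
the job is handed in; nothing more can be done
```

I checked the brake lever and pressed the green button to log it, then handed the job in at about 26 s on the robot's clock. The hand-in gives no verdict.

- **Lever:** I pushed it with the back of the closed fingers. On the stop, the contact force rose from about 12 to 20 N with under 1 mm more travel. I held it there for over 3 s, and the fingers stayed on the outer side of the blade. When I let go, the side view showed it back on its rest line.
- **Green button:** I pushed until it bottomed, at about 16 N. On the way up, the force faded to about zero over 6.3 mm, which matches the 6 mm travel. The side view then showed it back up. One wrist-image edge check taken while it was pressed suggested it was not down. I trusted the force and side-view evidence instead.
- **Loose things and red button:** The last side image differed from the start only in areas attributed to the arm, so I saw nothing shifted; part of the bench was behind the arm. The fingers never went near the red button.

Two checks disagreed along the way:

- **Stand pose:** The networks' outlier points spoiled the first fit. I refitted it from pixels read off the picture, to about 1 px.
- **Finger length:** The closed fingers end about 34 mm behind the reported TCP. My first approach therefore passed above the lever without contact, and I corrected the height.

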